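# Hook a drying cabinet's vent door ajar on its stay

### The arm

A 7-joint arm with a two-finger parallel gripper is mounted at the origin on the work surface. World frame = base frame: x ahead of the robot, y to its left, z up, the work surface at z = 0. Lengths are in m, angles in rad, forces in N, time in s.
With the tool pointing down it reaches from about 0.425 to 1.025 m from the base axis. Payload 9.4 kg.
Tool frame: the origin (TCP) lies on the centre line of the jaws, within the pads' length; the fingertips stand 11 mm ahead of it and the grasp point (between the pads) lies 8 mm behind it (finger_overhang is the distance from the TCP to the fingertips, in m); z points along the fingers, y is the line along which they close (so a half turn about z gives the same grasp; the last joint's range is limited). The gripper opens to 85 mm and grips with 20 to 120 N. Pads are 22 mm wide; open, the fingers measure 114 mm over their backs; the gripper's body (76 mm by 85 mm) begins 54 mm behind the grasp point. The pads swing forward as they close: fully open they stand 13 mm farther back than shut.
Start: joints at [1.21, 0.599, -0.003, 1.599, 0.002, 0.943, -0.08], TCP at [0.203, -0.696, 0.242] pointing down, gripper open.
Joint ranges: [-2.57, 2.57], [-0.35, 1.97], [-1.29, 1.29], [0.11, 2.56], [-1.05, 4.19], [0.11, 1.86], [-2.63, 2.63]. Speed limits (rad/s): [2.22, 2.22, 3.01, 3.01, 3.14, 3.14, 3.14].

### API

Orientations are given as a unit quaternion [w, x, y, z].
In Python, from plant import read_state, camera, finish_job, finger_overhang gives the robot as it stands. The module is installed in compiled form; this text tells all that it offers.
- The arm moves only by the tool step_arm, never from a script. Its argument "rows" is a list of rows, each an object of numbers: "fingers": the finger opening in mm, from 0 to 85.4; "tx", "ty", "tz": the shift along the tool's x, y, z in shares of 800 mm (1.0 is 800 mm); "wx", "wy", "wz": the turn, a rotation vector about the tool's x, y, z in a scale on which 1.0 is 2 rad. A call has 1 to 12 rows; each row is the pose to reach, as a shift and turn from the pose commanded when the call began, along the tool's axes at that moment; what a row does not reach only later rows make up. A row lasts 1/10 s, in which the tool goes at most 50 mm and 8.59 degrees, less where a joint would pass 70% of its speed; a pose out of reach is approached as far as the arm can. No shift or turn number may pass 1 either way. A call with a gripper value outside its range is refused whole. The fingers move at their own pace and stop on an object; the grip force is fixed at half the most. Time passes only in rows, so rows that repeat a pose let the fingers close. It gives the time, the measured TCP pose, the force, the opening and the grip force at its end, in the units of the state.
- read_state(): the state, without advancing time (a new reading comes with each control period).
- camera(name): name is "scene" or "top"; returns a dict with "color" (384x512x3 uint8, blue, green, red), "fovy" (degrees; the focal length in pixels is half the picture's height over the tangent of half this angle, whatever the lens; pixels are square), "cx", "cy" (the principal point, pixels), "world_from_camera" (4x4, takes a point from camera to world coordinates). Camera axes: x right, y up, looking along -z (the intrinsics and any distortion apply to the point x, -y, -z); pixel columns grow to the right and rows downward; lengths in m; the calibration is good to about 2 mm. A picture is of the moment at which its call begins. There is no depth.
- finish_job(): hands the job in; it is judged then, once.
The state is a dict: "time": time; "joint_pos": joint angles; "joint_vel": joint speeds; "joint_efforts": joint torques, N m; "eef_pos": TCP position; "tcp_rot": TCP orientation; "force": force on the tool from outside, world axes, zero at the start; "wrist_torque": the same for the moment, N m; "gripper_width": finger opening in m; "grip_force": force on a finger pad.
Only numpy, scipy, OpenCV 4.12 (cv2) and the standard library are available. Lean on these libraries where they do the work, as an engineer would, in place of code of your own. Each camera call takes 0.05 s, during which the arm holds its last target. There are 200 camera calls.

### The job

The vent door of the filament drying cabinet has sprung shut and its stay lies unhooked on the roof. Set the door ajar: open it and drop the middle one of the stay's five holes over the peg on the roof, right down until the bar lies flat, then let go, so that the door stays open on that hole. Feel for the peg and ease the hole onto it gently, without forcing it, and leave the jar, the spool and the spray can where they are.

Things in the scene. Friction and masses are not known exactly. Their poses are not given: they have to be found in the camera images.
- cabinet: Light grey bench-top cabinet, 280 mm deep (x), 420 mm wide (y), 240 mm high, fixed to the bench. Origin: centre of its underside; its own +x points from its front (door side, nearer the robot) to its back, +y to its left, +z up. The flat roof is at z = 240 mm.
- door (a joint): Opening angle (rad) of the glazed aluminium vent door on the cabinet's front, 20 mm thick, 400 mm wide, top edge 2 mm below the roof. 0 = shut. It hinges about an upright axis at its left (+y) outer edge, its free right edge swinging out to -x, at most to 1.1 rad.
- door_hinge (a point): Point on the door's hinge axis, at the roof's height; in the cabinet's frame at (-160, +200, 240) mm. A spring in the hinge always pulls the door shut (0.6 N m when shut and 0.8 N m more per rad) and a damper slows it (2 N m per rad/s).
- stay: The stay: flat steel bar 267 x 22 x 5 mm, about 0.23 kg, with five 11 mm holes along its middle line at 68, 100, 132, 164 and 196 mm from the pivot and an upright knob at 240 mm. Origin: the pivot, on the bar's mid plane; +x runs along the bar to the knob, z is up, square to the bar. Lying flat, its underside is 3 to 4 mm above the roof and can go no lower.
- stay_pivot (a point): The stay's pivot on the door's top edge, at the bar's underside, always 240.2 mm from the hinge axis; with the door shut it lies at (-150, -40) mm in the cabinet's frame. Here the stay swings freely about an upright swivel (1.7 rad either way from square to the door) and its knob end can be lifted (a level knuckle, up to 1 rad).
- middle_hole (a point): Centre of the stay's middle (third) hole at the bar's underside, 132 mm from the pivot.
- knob (a point): Middle of the stay's knob, its handle for lifting it and pushing the door: upright steel cylinder, 16 mm diameter, 36 mm up from the bar's upper face (a 21 mm flange covers its lowest 3 mm). This point is 22 mm above the bar's upper face, 240 mm from the pivot. Bar flat: the knob runs from 9 to 45 mm above the roof, this point 31 mm above it.
- striker: Dark steel plate, 76 mm (its x) by 28 mm, 3 mm thick, on the roof, carrying the peg in a slot along its x axis (parallel to the cabinet's x). Origin: centre of its underside, in the cabinet's frame at (-95, -62, 240) mm; z up. It is light: more than 25 N from the stay bends it. A push down at the knob comes out 1.8 times as strong at the middle hole.
- jar: Bystander: clear plastic jar with white lid, 57 mm diameter, 64 mm high, on the roof's back right corner. Origin: centre of its underside.
- spool: Bystander: filament spool lying flat on the bench, 200 mm diameter, 65 mm high. Origin: centre of its underside.
- spraycan: Bystander: dark spray can standing on the bench, 65 mm diameter, 200 mm high. Origin: centre of its underside.
- slot (a point): Centre of the striker's slot, on the plate's top, 3 mm above the roof. The peg: upright steel pin, 9 mm diameter, its top 17.5 mm above the roof, the uppermost 1.5 mm tapering to 7 mm diameter. It is clamped on the slot's line (striker y = 0) anywhere from x = -12 to +12 mm: where is not measured and must be seen or felt. At x = 0 the middle hole holds the door at about 0.3 rad.

How it is judged:
At the end, for the whole second after the job is handed in: The stay is down over the peg with its middle hole: that hole's centre is on the slot's line within 4 mm and within 15 mm of the slot's centre, its underside less than 6 mm above the roof (3 to 4 mm when flat); the door is held at rest between 0.2 and 0.42 rad, and nothing is held (z of middle_hole in the frame of striker below 0.006 m and x of middle_hole in the frame of striker between -0.015 and 0.015 m and y of middle_hole in the frame of striker between -0.004 and 0.004 m and value of joint door between 0.2 and 0.42 rad and velocity of joint door between -0.03 and 0.03 rad/s); the robot touches nothing.
It fails at once if the stay presses on the peg or its plate with more than 25 N (contact force between stay and striker above 25 N).
It fails at once if a bystander is moved by more than 20 mm (distance of any of jar, spool, spraycan from where it was at the start of the episode above 0.02 m).
It also fails if it takes over 59 s, if anything falls off the work surface, if the arm or the gripper's body presses on something with over 40 N, if the wrist force passes 120 N, or if a joint passes its speed limit or range.

## Working session

There is one attempt and no reset: what is moved stays moved. The work goes in short steps, Python scripts to look and compute and a tool call to move; the robot and the scene stay as the last step left them, time stands still between calls to the robot, and variables do not carry over. Pictures are saved under pics/ and viewed, at most 10 in all, crops included, and the job is handed in when it is done.

Besides the shell and the picture viewer there is one more tool, called after "Request:" by a JSON object that holds its "fn" and its "kwargs". step_arm: Moves the arm, as the interface text tells. Its arguments: {"type":"object","properties":{"rows":{"type":"array","items":{"type":"object","properties":{"fingers":{"type":"number"},"tx":{"type":"number"},"ty":{"type":"number"},"tz":{"type":"number"},"wx":{"type":"number"},"wy":{"type":"number"},"wz":{"type":"number"}}}}},"required":["rows"]}

```bash
mkdir -p pics; python3 - <<'E'
from plant import *
import cv2,numpy as np
s=read_state();print({k:np.round(v,3) for k,v in s.items()},finger_overhang)
for n in("scene","top"):
    c=camera(n);cv2.imwrite(f"pics/{n}0.png",c["color"]);print(n,c["fovy"],c["cx"],c["cy"],c["world_from_camera"].round(4).tolist(),[k for k in c])
E
```

```text
{'time': np.float64(0.0), 'joint_pos': array([ 1.21 ,  0.6  , -0.003,  1.6  ,  0.002,  0.943, -0.08 ]), 'joint_vel': array([ 0.001,  0.   , -0.001, -0.   ,  0.001, -0.001,  0.   ]), 'joint_efforts': array([ 0.0000e+00, -7.7645e+01,  1.5650e+00, -2.5800e+01,  1.2000e-02,
        9.0000e-03, -0.0000e+00]), 'eef_pos': array([ 0.203, -0.696,  0.241]), 'tcp_rot': array([-0.001,  0.99 ,  0.141, -0.   ]), 'force': array([-0.962, -0.146,  1.118]), 'wrist_torque': array([-0.039,  0.003,  0.021]), 'grip_force': np.float64(0.0), 'gripper_width': np.float64(0.085)} 0.011
scene 47.794219642311916 258.76067967917675 190.36784424248935 [[0.7886, -0.47, 0.3964, 1.0382], [0.6149, 0.604, -0.5071, -0.6497], [-0.001, 0.6436, 0.7653, 1.1701], [0.0, 0.0, 0.0, 1.0]] ['color', 'fovy', 'cx', 'cy', 'world_from_camera']
top 46.33269982605442 250.70112105950386 191.79021080040704 [[-0.0198, 0.9967, -0.0781, 0.4101], [-0.9997, -0.0207, -0.0109, 0.0026], [-0.0125, 0.0779, 0.9969, 1.7841], [0.0, 0.0, 0.0, 1.0]] ['color', 'fovy', 'cx', 'cy', 'world_from_camera']
```

View pics/scene0.png

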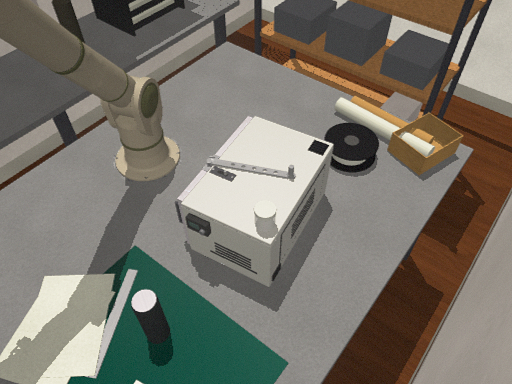

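View pics/top0.png

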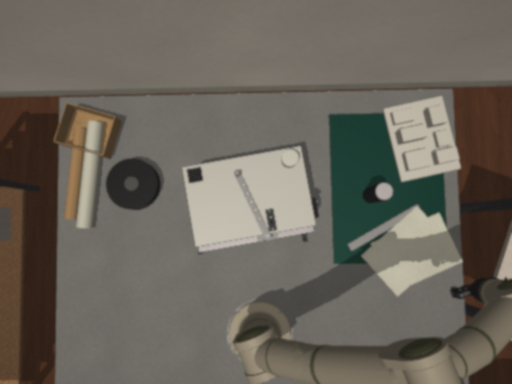

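The scene view shows the cabinet, with the stay running from the door's top edge (≈212,161) to its knob (≈291,172) and the striker at ≈(222,174). In the top view, the knob is at ≈(239,174), the striker at ≈(271,219) and the jar at ≈(290,157). I'll zoom in next.

```bash
python3 - <<'E'
import cv2
a=cv2.imread("pics/scene0.png")[110:285,165:345];cv2.imwrite("pics/s1.png",cv2.resize(a[20:120,0:150],None,fx=5.3,fy=5.3,interpolation=2))
a=cv2.imread("pics/top0.png")[140:260,178:328];cv2.imwrite("pics/t1.png",cv2.resize(a,None,fx=5,fy=5,interpolation=2))
E
```

```text
(no output)
```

View pics/s1.png

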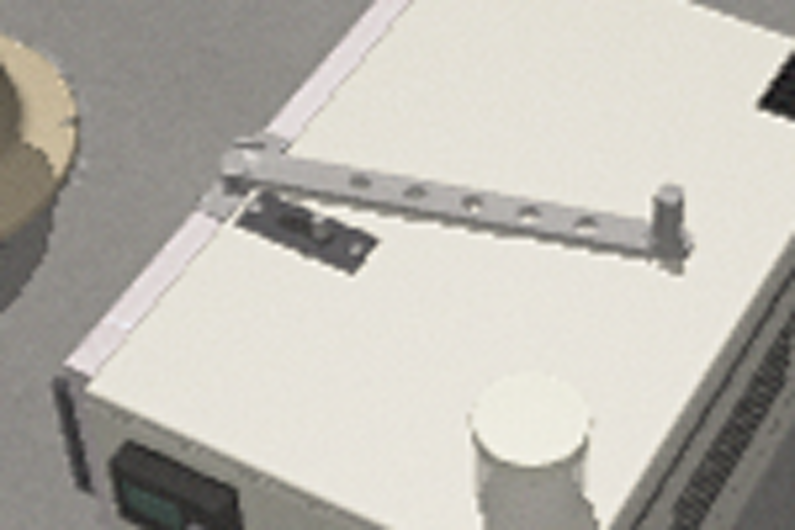

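View pics/t1.png

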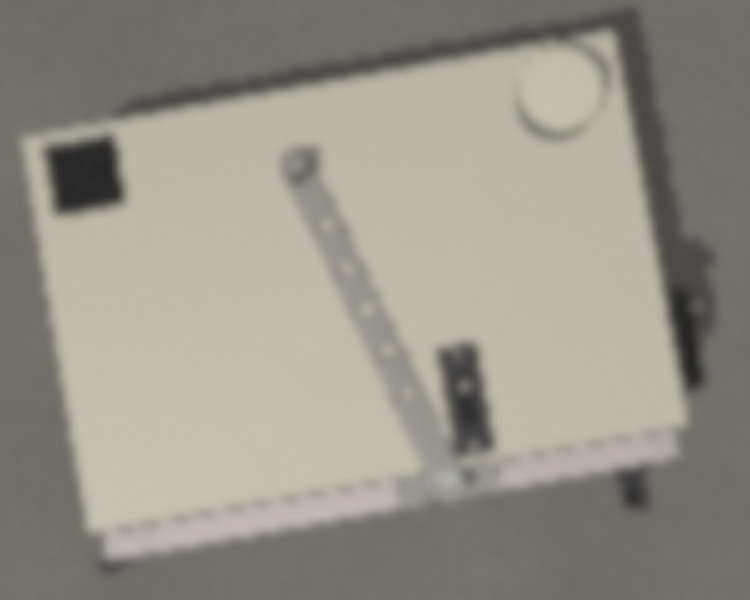

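The zoomed crops show the roof corners in the top view and the striker's corners in both. The peg top is at scene crop (320,222) and top crop (465,386). The knob top is at scene crop (670,190) and top crop (299,160), and the five holes are visible in both. I'll fit the cabinet pose, stay angle and peg position jointly.

```bash
cat > h.py <<'E'
import numpy as np
C={'scene':(47.794219642311916,258.7607,190.3678,np.array([[0.7886,-0.47,0.3964,1.0382],[0.6149,0.604,-0.5071,-0.6497],[-0.001,0.6436,0.7653,1.1701],[0,0,0,1]])),
'top':(46.33269982605442,250.7011,191.7902,np.array([[-0.0198,0.9967,-0.0781,0.4101],[-0.9997,-0.0207,-0.0109,0.0026],[-0.0125,0.0779,0.9969,1.7841],[0,0,0,1]]))}
def proj(n,P):
    f,cx,cy,T=C[n];f=192/np.tan(np.radians(f/2));p=T[:3,:3].T@(np.asarray(P)-T[:3,3]);return np.array([cx+f*p[0]/-p[2],cy-f*p[1]/-p[2]])
def tri(a,b):  # pixel in scene, pixel in top -> least-squares point, miss
    R=[];O=[]
    for n,q in(('scene',a),('top',b)):
        f,cx,cy,T=C[n];f=192/np.tan(np.radians(f/2));d=T[:3,:3]@np.array([(q[0]-cx)/f,-(q[1]-cy)/f,-1]);R.append(d/np.linalg.norm(d));O.append(T[:3,3])
    M=[np.eye(3)-np.outer(d,d) for d in R];p=np.linalg.solve(sum(M),sum(m@o for m,o in zip(M,O)))
    return p,[np.linalg.norm(m@(p-o)) for m,o in zip(M,O)]
sc=lambda X,Y:(165+(X+.5)/5.3-.5,130+(Y+.5)/5.3-.5)
tp=lambda X,Y:(178+(X+.5)/5-.5,140+(Y+.5)/5-.5)
E
python3 - <<'E'
from h import *
from scipy.optimize import least_squares
for n,a,b in [('peg',(320,222),(465,386)),('knobtop',(670,190),(299,160)),('hole3',(472,204),(367,310)),('striker',(309,232),(466,397)),('frontright',(88,390),(687,427))]:
    print(n,*[np.round(v,4) for v in tri(sc(*a),tp(*b))])
obs=[]
for c,q in [((.14,.21,.24),(22,135)),((.14,-.21,.24),(615,30)),((-.14,-.21,.24),(687,427)),((-.14,.21,.24),(88,530)),
 ((-.057,-.048,.243),(440,348)),((-.057,-.076,.243),(477,343)),((-.133,-.076,.243),(491,447)),((-.133,-.048,.243),(455,452))]: obs.append(('top',c,tp(*q)))
for c,q in [((-.14,-.21,.24),(88,390)),((-.133,-.076,.243),(237,221)),((-.133,-.048,.243),(268,193)),((-.057,-.048,.243),(380,240)),((-.057,-.076,.243),(353,272))]: obs.append(('scene',c,sc(*q)))
r=[68,100,132,164,196]
st=[('scene',d,.2485,sc(*q)) for d,q in zip(r,[(361,181),(415,191),(472,204),(529,211),(586,222)])]+[('top',d,.2485,tp(*q)) for d,q in zip(r,[(407,395),(388,351),(367,310),(347,268),(326,225)])]+[('scene',240,.285,sc(670,190)),('top',240,.285,tp(299,160))]
pg=[('scene',sc(320,222)),('top',tp(465,386))]
def W(p,c):
    co,s=np.cos(p[2]),np.sin(p[2]);return np.array([p[0]+co*c[0]-s*c[1],p[1]+s*c[0]+co*c[1],c[2]])
def F(p):
    e=[proj(n,W(p,c)+[0,0,p[5]])-q for n,c,q in obs]
    e+=[proj(n,W(p,(-.15+d/1e3*np.cos(p[3]),-.04+d/1e3*np.sin(p[3]),z))+[0,0,p[5]])-q for n,d,z,q in st]
    e+=[proj(n,W(p,(-.095+p[4],-.062,.2575))+[0,0,p[5]])-q for n,q in pg]
    return np.ravel(e)
s=least_squares(F,[.5,.0,.15,.3,0,0],loss='soft_l1');p=s.x
print(p.round(4));print(F(p).reshape(-1,2).round(1).tolist())
np.save('p.npy',p)
E
```

```text
peg [ 0.4434 -0.0465  0.2539] [0.0003 0.0003]
knobtop [0.5963 0.0623 0.2876] [0. 0.]
hole3 [0.4967 0.019  0.2478] [0. 0.]
striker [ 0.4359 -0.0476  0.2418] [0. 0.]
frontright [ 0.4131 -0.1984  0.2352] [0.0011 0.0011]
[ 0.519   0.0282  0.1552  0.268   0.0093 -0.0007]
[[-0.2, -0.3], [0.1, -0.3], [0.7, -0.2], [-0.2, 0.6], [-0.7, -0.0], [-0.1, -0.5], [1.1, 0.6], [0.2, 1.0], [-1.3, -0.3], [-0.4, 0.2], [-1.0, -0.7], [0.0, -0.2], [0.0, 0.1], [0.1, 0.5], [0.4, 0.5], [0.3, -0.1], [0.3, 0.5], [0.3, 0.4], [-0.2, -0.3], [-0.4, 0.1], [-0.2, -0.2], [-0.2, -0.2], [0.0, 0.1], [0.2, 0.3], [-0.5, 0.3], [0.0, -0.7], [-0.1, -0.2]]
```

The fit is consistent to under about 1 px: cabinet at (0.519, 0.028) with yaw 0.155, and the peg at about +9 mm on the slot. Next is a helper that turns target poses into tool-frame shifts.

```bash
cat > k.py <<'E'
import numpy as np
from scipy.spatial.transform import Rotation as R
from scipy.optimize import fsolve
p=np.load('p.npy');Rz=R.from_euler('z',p[2])
world=lambda c:Rz.apply(c)+[p[0],p[1],0]
def pivot(phi):
    c,s=np.cos(phi),np.sin(phi);return np.array([-.16+.01*c-.24*s,.2-.01*s-.24*c,.2435])
def pose(phi,yaw,th):   # tool world pose gripping the knob; door phi, bar yaw in cabinet, bar lift th
    B=R.from_euler('zy',[yaw,-th]) if 0 else R.from_euler('z',yaw)*R.from_euler('y',-th)
    tcp=pivot(phi)+[0,0,.0025]+B.apply([.24,0,.0195])
    return world(tcp),Rz*B*R.from_euler('x',np.pi)
def solve(s,dth=0,r=.132):
    # door & yaw for hole over peg at s
    f=lambda q:(pivot(q[0])+r*np.cos(dth)*np.array([np.cos(q[1]),np.sin(q[1]),0]))[:2]-[-.095+s,-.062]
    return fsolve(f,[.3,-.2])
def cur():
    from plant import read_state
    s=read_state();q=s['tcp_rot'];return s,np.array(s['eef_pos']),R.from_quat([q[1],q[2],q[3],q[0]])
def rows(ts,base=None):
    s,x,q=cur()
    if base is not None:x,q=base
    print('t',round(float(s['time']),2),'pos',x.round(4),'F',np.round(s['force'],1),'w',round(float(s['gripper_width']),4))
    for P,Q in ts:print((q.inv().apply(P-x)*1e3).round(1),(q.inv()*Q).as_rotvec().round(4))
E
python3 - <<'E'
from k import *
for s in(.005,.009,.012):print(s,solve(s))
P,Q=pose(0,p[3],0);print(P)
up=lambda h:(P+[0,0,h],Q)
rows([up(.1),up(.0)])
x=cur()[1];print(x)
E
```

```text
0.005 [ 0.2887503  -0.22218989]
0.009 [ 0.27249083 -0.21501536]
0.012 [ 0.26028155 -0.20995006]
[0.59581435 0.06407034 0.2655    ]
t 0.1 pos [ 0.2029 -0.6956  0.2415] F [ 0.2 -0.   0.4] w 0.0849
[ 589.9 -619.5 -123.2] [-0.0014  0.     -0.1395]
[ 589.9 -619.3  -23.2] [-0.0014  0.     -0.1395]
[ 0.20285516 -0.69562828  0.24150928]
```

The manual's scale: shifts go in shares of 800 mm and turns go in shares of 2 rad. Converting my numbers, -619.5 mm / 800 = -0.7744, -180 mm / 800 = -0.225, -0.14 rad / 2 = -0.07.

Request:
{"fn": "step_arm", "kwargs": {"rows": [{"tz": -0.225, "fingers": 50}, {"tz": -0.225, "fingers": 50}, {"tz": -0.225, "fingers": 50}, {"tz": -0.225, "fingers": 50}, {"tx": 0.7375, "ty": -0.7744, "tz": -0.225, "wz": -0.07, "fingers": 50}, {"tx": 0.7375, "ty": -0.7744, "tz": -0.225, "wz": -0.07, "fingers": 50}, {"tx": 0.7375, "ty": -0.7744, "tz": -0.225, "wz": -0.07, "fingers": 50}, {"tx": 0.7375, "ty": -0.7744, "tz": -0.225, "wz": -0.07, "fingers": 50}, {"tx": 0.7375, "ty": -0.7744, "tz": -0.225, "wz": -0.07, "fingers": 50}, {"tx": 0.7375, "ty": -0.7744, "tz": -0.225, "wz": -0.07, "fingers": 50}, {"tx": 0.7375, "ty": -0.7744, "tz": -0.225, "wz": -0.07, "fingers": 50}, {"tx": 0.7375, "ty": -0.7744, "tz": -0.225, "wz": -0.07, "fingers": 50}]}}

```text
$.rows[0]: bad value
```

```bash
cat > a.py <<'E'
from k import *
P,Q=pose(0,p[3],0)
rows([(P+[0,0,.1],Q),(P,Q)])
E
python3 a.py
```

```text
t 0.1 pos [ 0.2029 -0.6956  0.2415] F [ 0.2 -0.   0.4] w 0.0849
[ 589.9 -619.5 -123.2] [-0.0014  0.     -0.1395]
[ 589.9 -619.3  -23.2] [-0.0014  0.     -0.1395]
```

Converted, -620 mm / 800 = -0.775, 590 mm / 800 = 0.7375, -0.14 rad / 2 = -0.07.

Request:
{"fn": "step_arm", "kwargs": {"rows": [{"tx": 0, "ty": 0, "tz": -0.225, "wx": 0, "wy": 0, "wz": 0, "fingers": 50}, {"tx": 0, "ty": 0, "tz": -0.225, "wx": 0, "wy": 0, "wz": 0, "fingers": 50}, {"tx": 0, "ty": 0, "tz": -0.225, "wx": 0, "wy": 0, "wz": 0, "fingers": 50}, {"tx": 0, "ty": 0, "tz": -0.225, "wx": 0, "wy": 0, "wz": 0, "fingers": 50}, {"tx": 0.7375, "ty": -0.775, "tz": -0.225, "wx": 0, "wy": 0, "wz": -0.07, "fingers": 50}, {"tx": 0.7375, "ty": -0.775, "tz": -0.225, "wx": 0, "wy": 0, "wz": -0.07, "fingers": 50}, {"tx": 0.7375, "ty": -0.775, "tz": -0.225, "wx": 0, "wy": 0, "wz": -0.07, "fingers": 50}, {"tx": 0.7375, "ty": -0.775, "tz": -0.225, "wx": 0, "wy": 0, "wz": -0.07, "fingers": 50}, {"tx": 0.7375, "ty": -0.775, "tz": -0.225, "wx": 0, "wy": 0, "wz": -0.07, "fingers": 50}, {"tx": 0.7375, "ty": -0.775, "tz": -0.225, "wx": 0, "wy": 0, "wz": -0.07, "fingers": 50}, {"tx": 0.7375, "ty": -0.775, "tz": -0.225, "wx": 0, "wy": 0, "wz": -0.07, "fingers": 50}, {"tx": 0.7375, "ty": -0.775, "tz": -0.225, "wx": 0, "wy": 0, "wz": -0.07, "fingers": 50}]}}

```text
time: 1.3
eef_pos: [0.3869, -0.3386, 0.4222]
tcp_rot: [-0.0, 0.978, 0.21, -0.0]
force: [1.5, 0.4, -0.3]
gripper_width: 0.0503
grip_force: 0.0
```

```bash
python3 a.py
```

```text
t 1.3 pos [ 0.3869 -0.3386  0.4222] F [ 1.5  0.4 -0.3] w 0.0503
[ 356.  -281.1   56.6] [-0.0001  0.0003  0.0005]
[ 356.  -281.1  156.6] [-0.0001  0.0003  0.0005]
```

Converted, 356 mm / 800 = 0.445, -281 mm / 800 = -0.3513.

Request:
{"fn": "step_arm", "kwargs": {"rows": [{"tx": 0.445, "ty": -0.3513, "tz": 0, "wx": 0, "wy": 0, "wz": 0, "fingers": 50}, {"tx": 0.445, "ty": -0.3513, "tz": 0, "wx": 0, "wy": 0, "wz": 0, "fingers": 50}, {"tx": 0.445, "ty": -0.3513, "tz": 0, "wx": 0, "wy": 0, "wz": 0, "fingers": 50}, {"tx": 0.445, "ty": -0.3513, "tz": 0, "wx": 0, "wy": 0, "wz": 0, "fingers": 50}, {"tx": 0.445, "ty": -0.3513, "tz": 0, "wx": 0, "wy": 0, "wz": 0, "fingers": 50}, {"tx": 0.445, "ty": -0.3513, "tz": 0, "wx": 0, "wy": 0, "wz": 0, "fingers": 50}, {"tx": 0.445, "ty": -0.3513, "tz": 0, "wx": 0, "wy": 0, "wz": 0, "fingers": 50}, {"tx": 0.445, "ty": -0.3513, "tz": 0, "wx": 0, "wy": 0, "wz": 0, "fingers": 50}, {"tx": 0.445, "ty": -0.3513, "tz": 0, "wx": 0, "wy": 0, "wz": 0, "fingers": 50}, {"tx": 0.445, "ty": -0.3513, "tz": 0.0625, "wx": 0, "wy": 0, "wz": 0, "fingers": 50}, {"tx": 0.445, "ty": -0.3513, "tz": 0.0625, "wx": 0, "wy": 0, "wz": 0, "fingers": 50}, {"tx": 0.445, "ty": -0.3513, "tz": 0.0625, "wx": 0, "wy": 0, "wz": 0, "fingers": 50}]}}

```text
time: 2.5
eef_pos: [0.595, 0.0611, 0.3719]
tcp_rot: [0.0, 0.978, 0.21, -0.001]
force: [-0.7, -0.3, 1.2]
gripper_width: 0.0503
grip_force: 0.0
```

```bash
python3 a.py
```

```text
t 2.5 pos [0.595  0.0611 0.3719] F [-0.7 -0.3  1.2] w 0.0503
[ 2.  -2.4  6.4] [-0.0004  0.0029  0.0001]
[  2.3  -2.4 106.4] [-0.0004  0.0029  0.0001]
```

Converted, 106 mm / 800 = 0.1325, 95 mm / 800 = 0.1188, 0.003 rad / 2 = 0.0015.

Request:
{"fn": "step_arm", "kwargs": {"rows": [{"tx": 0.0025, "ty": -0.0025, "tz": 0.0625, "wx": 0, "wy": 0.0015, "wz": 0, "fingers": 50}, {"tx": 0.0025, "ty": -0.0025, "tz": 0.1, "wx": 0, "wy": 0.0015, "wz": 0, "fingers": 50}, {"tx": 0.0025, "ty": -0.0025, "tz": 0.1188, "wx": 0, "wy": 0.0015, "wz": 0, "fingers": 50}, {"tx": 0.0025, "ty": -0.0025, "tz": 0.1325, "wx": 0, "wy": 0.0015, "wz": 0, "fingers": 50}, {"tx": 0.0025, "ty": -0.0025, "tz": 0.1325, "wx": 0, "wy": 0.0015, "wz": 0, "fingers": 50}, {"tx": 0.0025, "ty": -0.0025, "tz": 0.1325, "wx": 0, "wy": 0.0015, "wz": 0, "fingers": 30}, {"tx": 0.0025, "ty": -0.0025, "tz": 0.1325, "wx": 0, "wy": 0.0015, "wz": 0, "fingers": 20}, {"tx": 0.0025, "ty": -0.0025, "tz": 0.1325, "wx": 0, "wy": 0.0015, "wz": 0, "fingers": 8}, {"tx": 0.0025, "ty": -0.0025, "tz": 0.1325, "wx": 0, "wy": 0.0015, "wz": 0, "fingers": 8}, {"tx": 0.0025, "ty": -0.0025, "tz": 0.1325, "wx": 0, "wy": 0.0015, "wz": 0, "fingers": 8}]}}

```text
time: 3.5
eef_pos: [0.597, 0.0648, 0.2668]
tcp_rot: [-0.0, 0.978, 0.21, 0.002]
force: [1.0, -0.0, 1.0]
gripper_width: 0.0138
grip_force: 58.5
```

```bash
cat > b.py <<'E'
from k import *
import sys
s,x,q=cur();print(np.round(s['force'],1),s['gripper_width'],s['grip_force'])
# estimate offset: model pose now vs measured
ph,yw=solve(.009)
print([pose(*t)[0].round(4) for t in[(0,p[3],0),(0,p[3],.17),(ph,yw,.17),(ph,yw,0)]])
rows([pose(*t) for t in[(0,p[3],0),(0,p[3],.08),(0,p[3],.17)]])
rows([pose(ph*a,p[3]+(yw-p[3])*a,.17) for a in np.linspace(0,1,9)])
E
python3 b.py
```

```text
[ 1. -0.  1.] 0.013830552665191457 58.531540632247925
[array([0.5958, 0.0641, 0.2655]), array([0.5897, 0.0613, 0.3058]), array([ 0.5447, -0.0524,  0.3058]), array([ 0.5514, -0.0528,  0.2655])]
t 3.5 pos [0.597  0.0648 0.2668] F [ 1. -0.  1.] w 0.0138
[-1.4  0.1  1.3] [ 0.0003 -0.0044  0.0007]
[ -3.6   0.2 -17.8] [0.0003 0.0756 0.0007]
[ -8.    0.2 -39. ] [0.0002 0.1656 0.0008]
t 3.5 pos [0.597  0.0648 0.2668] F [ 1. -0.  1.] w 0.0138
[ -8.    0.2 -39. ] [0.0002 0.1656 0.0008]
[-16.4  12.3 -39.1] [-0.005   0.1655  0.061 ]
[-25.5  24.  -39.1] [-0.0103  0.1654  0.1212]
[-35.4  35.4 -39.1] [-0.0156  0.1651  0.1814]
[-46.1  46.4 -39.2] [-0.0208  0.1647  0.2416]
[-57.5  56.9 -39.2] [-0.0261  0.1643  0.3018]
[-69.6  67.  -39.3] [-0.0314  0.1637  0.362 ]
[-82.3  76.4 -39.3] [-0.0366  0.163   0.4223]
[-95.7  85.3 -39.4] [-0.0419  0.1623  0.4825]
```

Converted, -40.3 mm / 800 = -0.0504, -6.6 mm / 800 = -0.0083, 0.17 rad / 2 = 0.085.

Request:
{"fn": "step_arm", "kwargs": {"rows": [{"tx": -0.0005, "ty": 0, "tz": -0.0075, "wx": 0, "wy": 0.0125, "wz": 0, "fingers": 8}, {"tx": -0.0014, "ty": 0, "tz": -0.0156, "wx": 0, "wy": 0.0265, "wz": 0, "fingers": 8}, {"tx": -0.0028, "ty": 0, "tz": -0.0238, "wx": 0, "wy": 0.04, "wz": 0, "fingers": 8}, {"tx": -0.0044, "ty": 0, "tz": -0.0331, "wx": 0, "wy": 0.055, "wz": 0, "fingers": 8}, {"tx": -0.0063, "ty": 0, "tz": -0.0419, "wx": 0, "wy": 0.07, "wz": 0, "fingers": 8}, {"tx": -0.0083, "ty": 0, "tz": -0.0504, "wx": 0, "wy": 0.085, "wz": 0, "fingers": 8}, {"tx": -0.0083, "ty": 0, "tz": -0.0504, "wx": 0, "wy": 0.085, "wz": 0, "fingers": 8}]}}

```text
time: 4.2
eef_pos: [0.59, 0.0613, 0.3078]
tcp_rot: [-0.018, 0.974, 0.209, 0.086]
force: [3.2, 0.6, -0.5]
gripper_width: 0.0141
grip_force: 58.5
```

```bash
cat > c.py <<'E'
from k import *
ph,yw=solve(.009,.17)
B=pose(0,p[3],.17);print('tgt',ph,yw,B[0],pose(ph,yw,.17)[0])
rows([pose(ph*a,p[3]+(yw-p[3])*a,.17) for a in np.linspace(0,1,11)],B)
E
python3 c.py
```

```text
tgt 0.26456873570298256 -0.21484171814365136 [0.58965198 0.06129447 0.30582267] [ 0.54658342 -0.052484    0.30582267]
t 4.2 pos [0.5897 0.0613 0.3058] F [ 3.2  0.6 -0.5] w 0.0141
[0. 0. 0.] [0. 0. 0.]
[-6.4  9.7 -1.1] [-0.0082 -0.      0.0476]
[-13.2  19.3  -2.3] [-0.0163  0.      0.0952]
[-20.5  28.7  -3.5] [-0.0245  0.      0.1428]
[-28.3  37.8  -4.9] [-0.0327 -0.      0.1903]
[-36.6  46.6  -6.3] [-0.0408 -0.      0.2379]
[-45.4  55.2  -7.8] [-0.049  -0.      0.2855]
[-54.6  63.4  -9.4] [-0.0572 -0.      0.3331]
[-64.2  71.3 -11. ] [-0.0653 -0.      0.3807]
[-74.3  78.9 -12.8] [-0.0735 -0.      0.4283]
[-84.8  86.1 -14.5] [-0.0817 -0.      0.4759]
```

Converted, 86.1 mm / 800 = 0.1076, -84.8 mm / 800 = -0.106, -0.0735 rad / 2 = -0.0368.

Request:
{"fn": "step_arm", "kwargs": {"rows": [{"tx": -0.008, "ty": 0.0121, "tz": -0.0014, "wx": -0.004, "wy": 0, "wz": 0.024, "fingers": 8}, {"tx": -0.0165, "ty": 0.0241, "tz": -0.0029, "wx": -0.008, "wy": 0, "wz": 0.0475, "fingers": 8}, {"tx": -0.0256, "ty": 0.0359, "tz": -0.0044, "wx": -0.0123, "wy": 0, "wz": 0.0715, "fingers": 8}, {"tx": -0.0354, "ty": 0.0473, "tz": -0.0061, "wx": -0.0165, "wy": 0, "wz": 0.095, "fingers": 8}, {"tx": -0.0458, "ty": 0.0583, "tz": -0.0079, "wx": -0.0205, "wy": 0, "wz": 0.119, "fingers": 8}, {"tx": -0.0568, "ty": 0.069, "tz": -0.0098, "wx": -0.0245, "wy": 0, "wz": 0.1428, "fingers": 8}, {"tx": -0.0683, "ty": 0.0793, "tz": -0.0118, "wx": -0.0285, "wy": 0, "wz": 0.1665, "fingers": 8}, {"tx": -0.0803, "ty": 0.0891, "tz": -0.0138, "wx": -0.0325, "wy": 0, "wz": 0.1905, "fingers": 8}, {"tx": -0.0929, "ty": 0.0986, "tz": -0.016, "wx": -0.0368, "wy": 0, "wz": 0.214, "fingers": 8}, {"tx": -0.106, "ty": 0.1076, "tz": -0.0181, "wx": -0.041, "wy": 0, "wz": 0.238, "fingers": 8}, {"tx": -0.106, "ty": 0.1076, "tz": -0.0181, "wx": -0.041, "wy": 0, "wz": 0.238, "fingers": 8}, {"tx": -0.106, "ty": 0.1076, "tz": -0.0181, "wx": -0.041, "wy": 0, "wz": 0.238, "fingers": 8}]}}

```text
time: 5.4
eef_pos: [0.5476, -0.052, 0.3062]
tcp_rot: [0.002, 0.996, -0.029, 0.086]
force: [4.0, -0.4, -0.3]
gripper_width: 0.0138
grip_force: 58.5
```

```bash
python3 - <<'E'
from k import *
from plant import camera
import cv2
ph,yw=solve(.009,.17);P,Q=pose(ph,yw,.17);s,x,q=cur()
print(s['time'],s['force'].round(1),'meas-model',(x-P).round(4),(Q.inv()*q).as_rotvec().round(4),s['gripper_width'])
a=camera('scene')['color'][130:230,165:315];b=camera('top')['color'][150:260,228:328]
a=cv2.resize(a,None,fx=4,fy=4,interpolation=2)
cv2.imwrite('pics/c2.png',a);cv2.imwrite('pics/t2.png',cv2.resize(b,None,fx=5,fy=5,interpolation=2))
E
```

```text
5.4 [ 4.  -0.4 -0.3] meas-model [0.001  0.0005 0.0004] [ 0.0012  0.0026 -0.0011] 0.013806319765266044
```

View pics/c2.png

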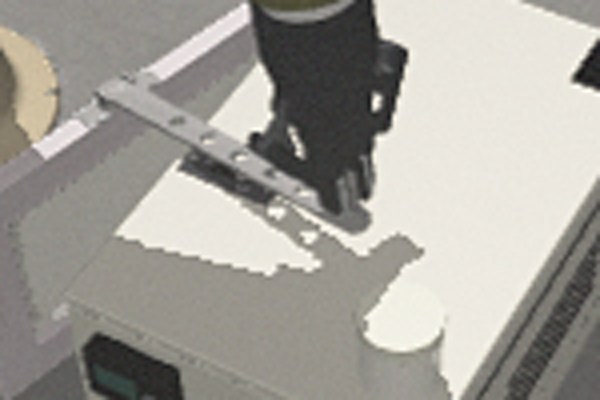

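The door is open and the bar is held over the striker. In the crop the holes are at (178,121), (209,137), (239,156) and (273,174), and the peg is hidden under the bar. I'll check the holes against the model and plan the lowering.

```bash
cat > d.py <<'E'
from k import *
from h import proj
ph,yw=solve(.009,.17)
B=R.from_euler('z',yw)*R.from_euler('y',-.17)
for d in(68,100,132,164):
    u=proj('scene',world(pivot(ph)+[0,0,.0025]+B.apply([d/1e3,0,.0025])));print(d,((u-[165,130]+.5)*4-.5).round(1))
base=pose(ph,yw,.17)
T=[.14,.12,.11,.10,.09,.08,.07,.06,.04,.02,0]
rows([pose(*solve(.009,t),t) for t in T],base)
print('hole underside mm',[round(3.5+132*np.sin(t),1) for t in T])
# tool shift for slot-wise (s) +2mm at .11 and yaw lateral 2mm
a=pose(*solve(.009,.1),.1)
for e in(-.002,.002):rows([pose(*solve(.009+e,.1),.1)],a)
E
python3 d.py
```

```text
68 [178.4 119.4]
100 [208.5 135. ]
132 [239.4 151. ]
164 [271.3 167.4]
t 5.5 pos [ 0.5466 -0.0525  0.3058] F [ 3.1 -0.2  0.5] w 0.0139
[-0.1  0.   7.1] [-0.   -0.03  0.  ]
[-0.3  0.  11.9] [-0.     -0.05    0.0001]
[-0.4  0.  14.2] [-0.     -0.06    0.0001]
[-0.4  0.  16.6] [-0.     -0.07    0.0001]
[-0.6  0.  19. ] [-0.     -0.08    0.0001]
[-0.7  0.  21.4] [-0.     -0.09    0.0001]
[-0.8  0.  23.8] [-0.     -0.1     0.0001]
[-1.   0.  26.2] [-0.0e+00 -1.1e-01  1.0e-04]
[-1.3  0.  31. ] [-0.     -0.13    0.0002]
[-1.6  0.  35.8] [-0.     -0.15    0.0002]
[-2.   0.  40.6] [-0.     -0.17    0.0002]
hole underside mm [np.float64(21.9), np.float64(19.3), np.float64(18.0), np.float64(16.7), np.float64(15.4), np.float64(14.0), np.float64(12.7), np.float64(11.4), np.float64(8.8), np.float64(6.1), np.float64(3.5)]
t 5.5 pos [ 0.5489 -0.0526  0.2894] F [ 3.1 -0.2  0.5] w 0.0139
[-1.9  0.8 -0.2] [-0.0003  0.      0.0035]
t 5.5 pos [ 0.5489 -0.0526  0.2894] F [ 3.1 -0.2  0.5] w 0.0139
[ 1.9 -0.8  0.2] [ 0.0003  0.     -0.0034]
```

View pics/t2.png

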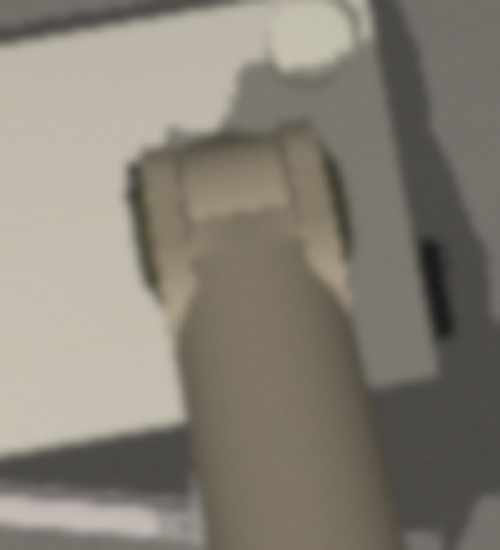

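Converted, 7.1 mm / 800 = 0.0089, 4.8 mm / 800 = 0.006, -0.03 rad / 2 = -0.015.

Request:
{"fn": "step_arm", "kwargs": {"rows": [{"tx": 0, "ty": 0, "tz": 0.003, "wx": 0, "wy": -0.005, "wz": 0, "fingers": 8}, {"tx": 0, "ty": 0, "tz": 0.006, "wx": 0, "wy": -0.01, "wz": 0, "fingers": 8}, {"tx": -0.0001, "ty": 0, "tz": 0.0089, "wx": 0, "wy": -0.015, "wz": 0, "fingers": 8}, {"tx": -0.0001, "ty": 0, "tz": 0.0089, "wx": 0, "wy": -0.015, "wz": 0, "fingers": 8}]}}

```text
time: 5.9
eef_pos: [0.5487, -0.052, 0.2987]
tcp_rot: [0.001, 0.997, -0.029, 0.071]
force: [3.2, -0.1, -0.8]
gripper_width: 0.0141
grip_force: 58.6
```

```bash
cat > e.py <<'E'
import sys,cv2
from k import *
from h import proj
from plant import camera
th=float(sys.argv[1]);n=sys.argv[2]
ph,yw=solve(.009,th);P,Q=pose(ph,yw,th);s,x,q=cur()
print(s['time'],s['force'].round(1),s['wrist_torque'].round(2),'meas-model',((x-P)*1e3).round(1),(Q.inv()*q).as_rotvec().round(4))
B=R.from_euler('z',yw)*R.from_euler('y',-th)
a=camera('scene')['color'];cv2.imwrite('pics/'+n+'_full.png',a);a=cv2.resize(a[145:195,185:265],None,fx=10,fy=10,interpolation=2)
cv2.imwrite('pics/'+n+'.png',a)
cr=lambda P:((proj('scene',world(P))-[185,145]+.5)*10-.5).round(0)
for d in(0,68,100,132,164,196,251):print(d,cr(pivot(ph)+[0,0,.0025]+B.apply([d/1e3,0,.0025])))
print('peg',cr([-.086,-.062,.2575]),'bar end low edge',cr(pivot(ph)+[0,0,.0025]+B.apply([.267,0,.0])))
E
python3 e.py .14 e1
```

```text
5.9 [ 3.2 -0.1 -0.8] [-0.11 -0.51  0.04] meas-model [ 1.1  0.6 -0.1] [ 0.0014  0.0015 -0.0005]
0 [92. 69.]
68 [247. 154.]
100 [323. 195.]
132 [400. 238.]
164 [480. 281.]
196 [563. 326.]
251 [709. 407.]
peg [403. 261.] bar end low edge [755. 437.]
```

View pics/e1.png

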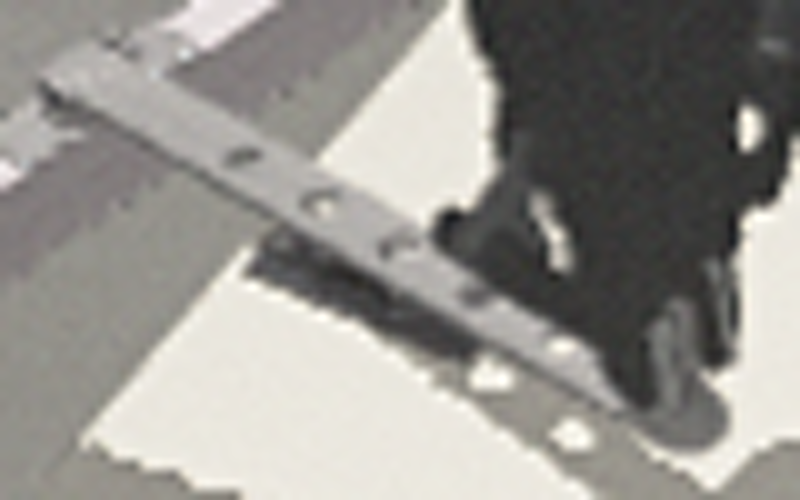

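By this view the holes sit increasingly lower toward the knob than modelled, so the bar is lifted only about 0.10 rad and the knob has slipped slightly in the pads. The hole must be right above the peg top, so I'll lower in small steps and watch the force.

Converted, 2 mm / 800 = 0.0025, 1.4 mm / 800 = 0.0018, -0.0085 rad / 2 = -0.0043.

Request:
{"fn": "step_arm", "kwargs": {"rows": [{"tx": 0, "ty": 0, "tz": 0.0009, "wx": 0, "wy": -0.0015, "wz": 0, "fingers": 8}, {"tx": 0, "ty": 0, "tz": 0.0018, "wx": 0, "wy": -0.003, "wz": 0, "fingers": 8}, {"tx": 0, "ty": 0, "tz": 0.0025, "wx": 0, "wy": -0.0043, "wz": 0, "fingers": 8}, {"tx": 0, "ty": 0, "tz": 0.0025, "wx": 0, "wy": -0.0043, "wz": 0, "fingers": 8}]}}

```text
time: 6.35
eef_pos: [0.5488, -0.0521, 0.2972]
tcp_rot: [0.001, 0.997, -0.03, 0.067]
force: [4.0, -0.9, -0.5]
gripper_width: 0.014
grip_force: 58.5
```

Converted, 2 mm / 800 = 0.0025, 1.4 mm / 800 = 0.0018, -0.0085 rad / 2 = -0.0043.

Request:
{"fn": "step_arm", "kwargs": {"rows": [{"tx": 0, "ty": 0, "tz": 0.0009, "wx": 0, "wy": -0.0015, "wz": 0, "fingers": 8}, {"tx": 0, "ty": 0, "tz": 0.0018, "wx": 0, "wy": -0.003, "wz": 0, "fingers": 8}, {"tx": 0, "ty": 0, "tz": 0.0025, "wx": 0, "wy": -0.0043, "wz": 0, "fingers": 8}, {"tx": 0, "ty": 0, "tz": 0.0025, "wx": 0, "wy": -0.0043, "wz": 0, "fingers": 8}]}}

```text
time: 6.75
eef_pos: [0.5491, -0.0522, 0.2951]
tcp_rot: [0.001, 0.998, -0.03, 0.063]
force: [2.7, -0.1, -1.6]
gripper_width: 0.0137
grip_force: 58.5
```

Converted, 2 mm / 800 = 0.0025, 1.4 mm / 800 = 0.0018, -0.0085 rad / 2 = -0.0043.

Request:
{"fn": "step_arm", "kwargs": {"rows": [{"tx": 0, "ty": 0, "tz": 0.0009, "wx": 0, "wy": -0.0015, "wz": 0, "fingers": 8}, {"tx": 0, "ty": 0, "tz": 0.0018, "wx": 0, "wy": -0.003, "wz": 0, "fingers": 8}, {"tx": 0, "ty": 0, "tz": 0.0025, "wx": 0, "wy": -0.0043, "wz": 0, "fingers": 8}, {"tx": 0, "ty": 0, "tz": 0.0025, "wx": 0, "wy": -0.0043, "wz": 0, "fingers": 8}]}}

```text
time: 7.15
eef_pos: [0.5493, -0.0521, 0.2932]
tcp_rot: [0.001, 0.998, -0.03, 0.058]
force: [3.7, -1.6, -1.1]
gripper_width: 0.014
grip_force: 58.5
```

Converted, 2 mm / 800 = 0.0025, 1.4 mm / 800 = 0.0018, -0.0085 rad / 2 = -0.0043.

Request:
{"fn": "step_arm", "kwargs": {"rows": [{"tx": 0, "ty": 0, "tz": 0.0009, "wx": 0, "wy": -0.0015, "wz": 0, "fingers": 8}, {"tx": 0, "ty": 0, "tz": 0.0018, "wx": 0, "wy": -0.003, "wz": 0, "fingers": 8}, {"tx": 0, "ty": 0, "tz": 0.0025, "wx": 0, "wy": -0.0043, "wz": 0, "fingers": 8}, {"tx": 0, "ty": 0, "tz": 0.0025, "wx": 0, "wy": -0.0043, "wz": 0, "fingers": 8}]}}

```text
time: 7.55
eef_pos: [0.5495, -0.0522, 0.2911]
tcp_rot: [0.001, 0.998, -0.03, 0.054]
force: [4.2, -1.0, -0.5]
gripper_width: 0.0137
grip_force: 58.5
```

Converted, 2 mm / 800 = 0.0025, 1.4 mm / 800 = 0.0018, -0.0085 rad / 2 = -0.0043.

Request:
{"fn": "step_arm", "kwargs": {"rows": [{"tx": 0, "ty": 0, "tz": 0.0009, "wx": 0, "wy": -0.0015, "wz": 0, "fingers": 8}, {"tx": 0, "ty": 0, "tz": 0.0018, "wx": 0, "wy": -0.003, "wz": 0, "fingers": 8}, {"tx": 0, "ty": 0, "tz": 0.0025, "wx": 0, "wy": -0.0043, "wz": 0, "fingers": 8}, {"tx": 0, "ty": 0, "tz": 0.0025, "wx": 0, "wy": -0.0043, "wz": 0, "fingers": 8}]}}

```text
time: 7.95
eef_pos: [0.5498, -0.0522, 0.2892]
tcp_rot: [0.001, 0.998, -0.03, 0.05]
force: [2.9, 0.2, -0.5]
gripper_width: 0.0141
grip_force: 58.5
```

Converted, 2 mm / 800 = 0.0025, 1.4 mm / 800 = 0.0018, -0.0085 rad / 2 = -0.0043.

Request:
{"fn": "step_arm", "kwargs": {"rows": [{"tx": 0, "ty": 0, "tz": 0.0009, "wx": 0, "wy": -0.0015, "wz": 0, "fingers": 8}, {"tx": 0, "ty": 0, "tz": 0.0018, "wx": 0, "wy": -0.003, "wz": 0, "fingers": 8}, {"tx": 0, "ty": 0, "tz": 0.0025, "wx": 0, "wy": -0.0043, "wz": 0, "fingers": 8}, {"tx": 0, "ty": 0, "tz": 0.0025, "wx": 0, "wy": -0.0043, "wz": 0, "fingers": 8}]}}

```text
time: 8.35
eef_pos: [0.55, -0.0522, 0.2872]
tcp_rot: [0.001, 0.999, -0.03, 0.046]
force: [3.0, -0.5, -0.8]
gripper_width: 0.014
grip_force: 58.5
```

```bash
python3 e.py .09 e2
```

```text
8.35 [ 3.  -0.5 -0.8] [-0.12 -0.59  0.11] meas-model [0.7 0.5 0.2] [ 0.0012  0.0014 -0.0004]
0 [91. 68.]
68 [247. 161.]
100 [324. 207.]
132 [402. 253.]
164 [483. 301.]
196 [565. 350.]
251 [712. 438.]
peg [403. 261.] bar end low edge [757. 471.]
```

View pics/e2.png

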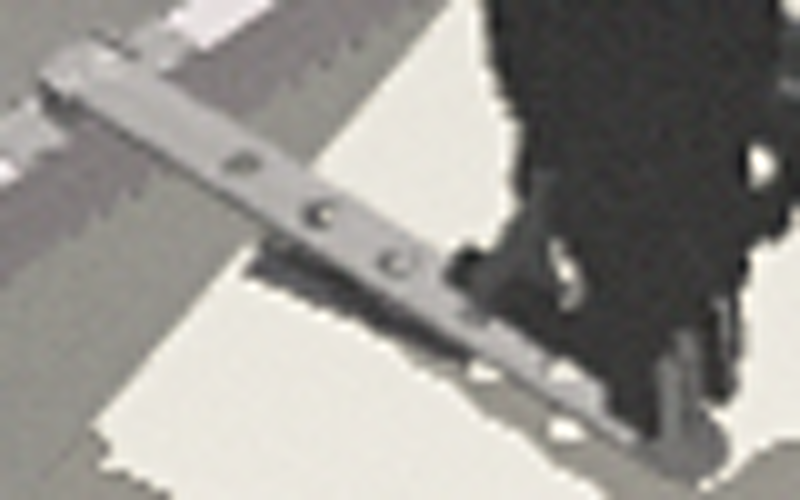

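The peg top now shows as a light blob inside the third hole at (397,262), with no contact force and the hole's underside already below the peg's tip. The hole is on, so I'll keep lowering.

```bash
python3 - <<'E'
from k import *
T=[.085,.08,.075,.07,.065,.06,.055,.05,.04,.03,.02,.01,0]
rows([pose(*solve(.009,t),t) for t in T],pose(*solve(.009,.09),.09))
E
```

```text
t 8.4 pos [ 0.5492 -0.0527  0.287 ] F [ 3.3 -1.6 -0.2] w 0.0143
[0.  0.  1.2] [-0.    -0.005  0.   ]
[0.1 0.  2.4] [-0.   -0.01  0.  ]
[0.1 0.  3.6] [-0.    -0.015  0.   ]
[0.1 0.  4.8] [-0.   -0.02  0.  ]
[0.2 0.  6. ] [-0.    -0.025  0.   ]
[0.2 0.  7.2] [-0.   -0.03  0.  ]
[0.2 0.  8.4] [-0.    -0.035  0.   ]
[0.2 0.  9.6] [-0.   -0.04  0.  ]
[ 0.2  0.  12. ] [-0.   -0.05  0.  ]
[ 0.3  0.  14.4] [-0.     -0.06    0.0001]
[ 0.3  0.  16.8] [-0.     -0.07    0.0001]
[ 0.3  0.  19.2] [-0.     -0.08    0.0001]
[ 0.2  0.  21.6] [-0.     -0.09    0.0001]
```

Converted, 2.4 mm / 800 = 0.003, 1.2 mm / 800 = 0.0015, -0.01 rad / 2 = -0.005.

Request:
{"fn": "step_arm", "kwargs": {"rows": [{"tx": 0, "ty": 0, "tz": 0.0015, "wx": 0, "wy": -0.0025, "wz": 0, "fingers": 8}, {"tx": 0, "ty": 0, "tz": 0.003, "wx": 0, "wy": -0.005, "wz": 0, "fingers": 8}, {"tx": 0, "ty": 0, "tz": 0.003, "wx": 0, "wy": -0.005, "wz": 0, "fingers": 8}]}}

```text
time: 8.7
eef_pos: [0.5502, -0.0522, 0.2847]
tcp_rot: [0.001, 0.999, -0.03, 0.041]
force: [4.9, -0.9, -1.1]
gripper_width: 0.0138
grip_force: 58.5
```

Converted, 2.4 mm / 800 = 0.003, 1.2 mm / 800 = 0.0015, -0.01 rad / 2 = -0.005.

Request:
{"fn": "step_arm", "kwargs": {"rows": [{"tx": 0, "ty": 0, "tz": 0.0015, "wx": 0, "wy": -0.0025, "wz": 0, "fingers": 8}, {"tx": 0.0001, "ty": 0, "tz": 0.003, "wx": 0, "wy": -0.005, "wz": 0, "fingers": 8}, {"tx": 0.0001, "ty": 0, "tz": 0.003, "wx": 0, "wy": -0.005, "wz": 0, "fingers": 8}]}}

```text
time: 9.0
eef_pos: [0.5505, -0.0522, 0.2823]
tcp_rot: [0.0, 0.999, -0.03, 0.036]
force: [4.3, -0.4, -1.2]
gripper_width: 0.0141
grip_force: 58.5
```

Converted, 2.4 mm / 800 = 0.003, 1.2 mm / 800 = 0.0015, -0.01 rad / 2 = -0.005.

Request:
{"fn": "step_arm", "kwargs": {"rows": [{"tx": 0, "ty": 0, "tz": 0.0015, "wx": 0, "wy": -0.0025, "wz": 0, "fingers": 8}, {"tx": 0, "ty": 0, "tz": 0.003, "wx": 0, "wy": -0.005, "wz": 0, "fingers": 8}, {"tx": 0, "ty": 0, "tz": 0.003, "wx": 0, "wy": -0.005, "wz": 0, "fingers": 8}]}}

```text
time: 9.3
eef_pos: [0.5507, -0.0522, 0.2799]
tcp_rot: [0.0, 0.999, -0.03, 0.031]
force: [4.2, -0.2, -1.2]
gripper_width: 0.0137
grip_force: 58.5
```

Converted, 2.4 mm / 800 = 0.003, 1.2 mm / 800 = 0.0015, -0.01 rad / 2 = -0.005.

Request:
{"fn": "step_arm", "kwargs": {"rows": [{"tx": 0, "ty": 0, "tz": 0.0015, "wx": 0, "wy": -0.0025, "wz": 0, "fingers": 8}, {"tx": 0, "ty": 0, "tz": 0.003, "wx": 0, "wy": -0.005, "wz": 0, "fingers": 8}, {"tx": 0, "ty": 0, "tz": 0.003, "wx": 0, "wy": -0.005, "wz": 0, "fingers": 8}]}}

```text
time: 9.6
eef_pos: [0.5508, -0.0522, 0.2775]
tcp_rot: [0.0, 0.999, -0.03, 0.026]
force: [3.7, -0.6, -1.7]
gripper_width: 0.0141
grip_force: 58.5
```

Converted, 2.4 mm / 800 = 0.003, 1.2 mm / 800 = 0.0015, -0.01 rad / 2 = -0.005.

Request:
{"fn": "step_arm", "kwargs": {"rows": [{"tx": 0, "ty": 0, "tz": 0.0015, "wx": 0, "wy": -0.0025, "wz": 0, "fingers": 8}, {"tx": 0, "ty": 0, "tz": 0.003, "wx": 0, "wy": -0.005, "wz": 0, "fingers": 8}, {"tx": 0, "ty": 0, "tz": 0.003, "wx": 0, "wy": -0.005, "wz": 0, "fingers": 8}]}}

```text
time: 9.9
eef_pos: [0.5509, -0.0522, 0.2751]
tcp_rot: [0.0, 0.999, -0.03, 0.021]
force: [4.5, -0.7, 0.2]
gripper_width: 0.0138
grip_force: 58.5
```

Converted, 1.5 mm / 800 = 0.0019, 0.8 mm / 800 = 0.001, -0.007 rad / 2 = -0.0035.

Request:
{"fn": "step_arm", "kwargs": {"rows": [{"tx": 0, "ty": 0, "tz": 0.001, "wx": 0, "wy": -0.002, "wz": 0, "fingers": 8}, {"tx": 0, "ty": 0, "tz": 0.0019, "wx": 0, "wy": -0.0035, "wz": 0, "fingers": 8}, {"tx": 0, "ty": 0, "tz": 0.0019, "wx": 0, "wy": -0.0035, "wz": 0, "fingers": 8}]}}

```text
time: 10.2
eef_pos: [0.551, -0.0522, 0.2737]
tcp_rot: [-0.0, 0.999, -0.03, 0.017]
force: [2.8, -0.2, -1.8]
gripper_width: 0.0141
grip_force: 58.5
```

Converted, 1.5 mm / 800 = 0.0019, 0.8 mm / 800 = 0.001, -0.007 rad / 2 = -0.0035.

Request:
{"fn": "step_arm", "kwargs": {"rows": [{"tx": 0, "ty": 0, "tz": 0.001, "wx": 0, "wy": -0.002, "wz": 0, "fingers": 8}, {"tx": 0, "ty": 0, "tz": 0.0019, "wx": 0, "wy": -0.0035, "wz": 0, "fingers": 8}, {"tx": 0, "ty": 0, "tz": 0.0019, "wx": 0, "wy": -0.0035, "wz": 0, "fingers": 8}]}}

```text
time: 10.5
eef_pos: [0.551, -0.0522, 0.2722]
tcp_rot: [-0.0, 0.999, -0.03, 0.014]
force: [3.1, -0.6, -1.7]
gripper_width: 0.0139
grip_force: 58.5
```

```bash
python3 e.py .027 e3
```

```text
10.5 [ 3.1 -0.6 -1.7] [-0.06 -0.67  0.03] meas-model [0.2 0.5 0.2] [ 0.0012  0.0004 -0.0005]
0 [90. 68.]
68 [248. 171.]
100 [325. 222.]
132 [404. 273.]
164 [485. 326.]
196 [567. 380.]
251 [714. 476.]
peg [403. 261.] bar end low edge [758. 511.]
```

View pics/e3.png

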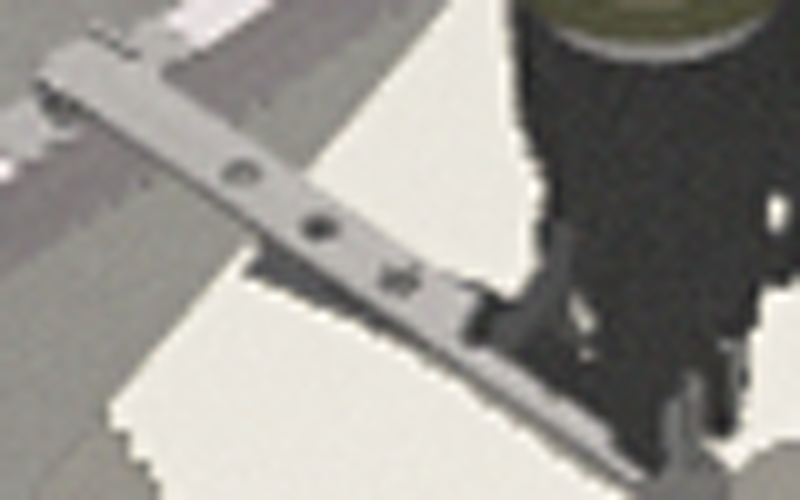

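The peg sticks up through the third hole at (403,270), and the bar is nearly flat. I'll ease down the last few millimetres.

Converted, 2.2 mm / 800 = 0.0028, 1.6 mm / 800 = 0.002, -0.009 rad / 2 = -0.0045.

Request:
{"fn": "step_arm", "kwargs": {"rows": [{"tx": 0, "ty": 0, "tz": 0.001, "wx": 0, "wy": -0.0015, "wz": 0, "fingers": 8}, {"tx": 0, "ty": 0, "tz": 0.002, "wx": 0, "wy": -0.0035, "wz": 0, "fingers": 8}, {"tx": 0, "ty": 0, "tz": 0.0028, "wx": 0, "wy": -0.0045, "wz": 0, "fingers": 8}, {"tx": 0, "ty": 0, "tz": 0.0028, "wx": 0, "wy": -0.0045, "wz": 0, "fingers": 8}]}}

```text
time: 10.95
eef_pos: [0.5512, -0.0523, 0.2701]
tcp_rot: [-0.0, 1.0, -0.03, 0.009]
force: [3.4, -1.2, -0.1]
gripper_width: 0.0136
grip_force: 58.5
```

Converted, 1.5 mm / 800 = 0.0019, 1 mm / 800 = 0.0013, -0.006 rad / 2 = -0.003.

Request:
{"fn": "step_arm", "kwargs": {"rows": [{"tx": 0, "ty": 0, "tz": 0.0006, "wx": 0, "wy": -0.001, "wz": 0, "fingers": 8}, {"tx": 0, "ty": 0, "tz": 0.0013, "wx": 0, "wy": -0.002, "wz": 0, "fingers": 8}, {"tx": 0, "ty": 0, "tz": 0.0019, "wx": 0, "wy": -0.003, "wz": 0, "fingers": 8}, {"tx": 0, "ty": 0, "tz": 0.0019, "wx": 0, "wy": -0.003, "wz": 0, "fingers": 8}]}}

```text
time: 11.35
eef_pos: [0.5512, -0.0522, 0.2686]
tcp_rot: [-0.0, 1.0, -0.03, 0.006]
force: [2.9, -0.0, 0.4]
gripper_width: 0.0141
grip_force: 58.6
```

Converted, 0.8 mm / 800 = 0.001, 0.4 mm / 800 = 0.0005, -0.003 rad / 2 = -0.0015.

Request:
{"fn": "step_arm", "kwargs": {"rows": [{"tx": 0, "ty": 0, "tz": 0.0005, "wx": 0, "wy": -0.001, "wz": 0, "fingers": 8}, {"tx": 0, "ty": 0, "tz": 0.001, "wx": 0, "wy": -0.0015, "wz": 0, "fingers": 8}, {"tx": 0, "ty": 0, "tz": 0.001, "wx": 0, "wy": -0.0015, "wz": 0, "fingers": 8}]}}

```text
time: 11.65
eef_pos: [0.5512, -0.0522, 0.2678]
tcp_rot: [-0.0, 1.0, -0.03, 0.005]
force: [3.8, -1.0, 0.8]
gripper_width: 0.0141
grip_force: 58.6
```

Converted, 0.7 mm / 800 = 0.0009, 0.3 mm / 800 = 0.0004, -0.003 rad / 2 = -0.0015.

Request:
{"fn": "step_arm", "kwargs": {"rows": [{"tx": 0, "ty": 0, "tz": 0.0004, "wx": 0, "wy": -0.0005, "wz": 0, "fingers": 8}, {"tx": 0, "ty": 0, "tz": 0.0009, "wx": 0, "wy": -0.0015, "wz": 0, "fingers": 8}, {"tx": 0, "ty": 0, "tz": 0.0009, "wx": 0, "wy": -0.0015, "wz": 0, "fingers": 8}]}}

```text
time: 11.95
eef_pos: [0.5512, -0.0522, 0.2671]
tcp_rot: [-0.0, 1.0, -0.03, 0.003]
force: [4.4, -0.1, 1.0]
gripper_width: 0.014
grip_force: 58.6
```

Vertical force shows it's just resting at the flat height. Before letting go I'll ease along +x so the peg takes the spring load without a snap.

Converted, 0.6 mm / 800 = 0.0008, 0.3 mm / 800 = 0.0004.

Request:
{"fn": "step_arm", "kwargs": {"rows": [{"tx": 0.0004, "ty": 0, "tz": 0, "wx": 0, "wy": 0, "wz": 0, "fingers": 8}, {"tx": 0.0008, "ty": 0, "tz": 0, "wx": 0, "wy": 0, "wz": 0, "fingers": 8}, {"tx": 0.0008, "ty": 0, "tz": 0, "wx": 0, "wy": 0, "wz": 0, "fingers": 8}]}}

```text
time: 12.25
eef_pos: [0.5516, -0.0523, 0.2671]
tcp_rot: [-0.0, 1.0, -0.03, 0.003]
force: [3.0, 0.7, 1.1]
gripper_width: 0.0138
grip_force: 58.6
```

Converted, 0.6 mm / 800 = 0.0008, 0.3 mm / 800 = 0.0004.

Request:
{"fn": "step_arm", "kwargs": {"rows": [{"tx": 0.0004, "ty": 0, "tz": 0, "wx": 0, "wy": 0, "wz": 0, "fingers": 8}, {"tx": 0.0008, "ty": 0, "tz": 0, "wx": 0, "wy": 0, "wz": 0, "fingers": 8}, {"tx": 0.0008, "ty": 0, "tz": 0, "wx": 0, "wy": 0, "wz": 0, "fingers": 8}]}}

```text
time: 12.55
eef_pos: [0.5524, -0.0523, 0.2672]
tcp_rot: [-0.0, 1.0, -0.03, 0.003]
force: [3.5, -0.7, 1.3]
gripper_width: 0.0139
grip_force: 58.6
```

Converted, 0.6 mm / 800 = 0.0008, 0.3 mm / 800 = 0.0004.

Request:
{"fn": "step_arm", "kwargs": {"rows": [{"tx": 0.0004, "ty": 0, "tz": 0, "wx": 0, "wy": 0, "wz": 0, "fingers": 8}, {"tx": 0.0008, "ty": 0, "tz": 0, "wx": 0, "wy": 0, "wz": 0, "fingers": 8}, {"tx": 0.0008, "ty": 0, "tz": 0, "wx": 0, "wy": 0, "wz": 0, "fingers": 8}]}}

```text
time: 12.85
eef_pos: [0.553, -0.0523, 0.2672]
tcp_rot: [-0.0, 1.0, -0.03, 0.003]
force: [3.6, -0.8, 0.8]
gripper_width: 0.0141
grip_force: 58.6
```

Converted, 0.5 mm / 800 = 0.0006, 0.3 mm / 800 = 0.0004.

Request:
{"fn": "step_arm", "kwargs": {"rows": [{"tx": 0.0004, "ty": 0, "tz": 0, "wx": 0, "wy": 0, "wz": 0, "fingers": 8}, {"tx": 0.0006, "ty": 0, "tz": 0, "wx": 0, "wy": 0, "wz": 0, "fingers": 8}, {"tx": 0.0006, "ty": 0, "tz": 0, "wx": 0, "wy": 0, "wz": 0, "fingers": 8}]}}

```text
time: 13.15
eef_pos: [0.5535, -0.0524, 0.2671]
tcp_rot: [-0.0, 1.0, -0.03, 0.003]
force: [2.3, -0.5, 1.4]
gripper_width: 0.014
grip_force: 58.6
```

Converted, 0.4 mm / 800 = 0.0005, 0.2 mm / 800 = 0.0003.

Request:
{"fn": "step_arm", "kwargs": {"rows": [{"tx": 0.0003, "ty": 0, "tz": 0, "wx": 0, "wy": 0, "wz": 0, "fingers": 8}, {"tx": 0.0005, "ty": 0, "tz": 0, "wx": 0, "wy": 0, "wz": 0, "fingers": 8}, {"tx": 0.0005, "ty": 0, "tz": 0, "wx": 0, "wy": 0, "wz": 0, "fingers": 8}]}}

```text
time: 13.45
eef_pos: [0.5536, -0.0524, 0.2671]
tcp_rot: [-0.0, 1.0, -0.03, 0.003]
force: [2.5, -0.2, 0.8]
gripper_width: 0.0138
grip_force: 58.6
```

Converted, 0.4 mm / 800 = 0.0005, 0.2 mm / 800 = 0.0003.

Request:
{"fn": "step_arm", "kwargs": {"rows": [{"tx": 0.0003, "ty": 0, "tz": 0, "wx": 0, "wy": 0, "wz": 0, "fingers": 8}, {"tx": 0.0005, "ty": 0, "tz": 0, "wx": 0, "wy": 0, "wz": 0, "fingers": 8}, {"tx": 0.0005, "ty": 0, "tz": 0, "wx": 0, "wy": 0, "wz": 0, "fingers": 8}]}}

```text
time: 13.75
eef_pos: [0.5537, -0.0524, 0.267]
tcp_rot: [-0.0, 1.0, -0.03, 0.003]
force: [-0.6, 0.2, 1.0]
gripper_width: 0.0137
grip_force: 58.6
```

The spring load is now on the peg (Fx about 0). Time to let go.

Converted, -160 mm / 800 = -0.2, -130 mm / 800 = -0.1625.

Request:
{"fn": "step_arm", "kwargs": {"rows": [{"tx": 0, "ty": 0, "tz": 0, "wx": 0, "wy": 0, "wz": 0, "fingers": 18}, {"tx": 0, "ty": 0, "tz": 0, "wx": 0, "wy": 0, "wz": 0, "fingers": 26}, {"tx": 0, "ty": 0, "tz": 0, "wx": 0, "wy": 0, "wz": 0, "fingers": 40}, {"tx": 0, "ty": 0, "tz": 0, "wx": 0, "wy": 0, "wz": 0, "fingers": 46}, {"tx": 0, "ty": 0, "tz": 0, "wx": 0, "wy": 0, "wz": 0, "fingers": 46}, {"tx": 0, "ty": 0, "tz": -0.0188, "wx": 0, "wy": 0, "wz": 0, "fingers": 46}, {"tx": 0, "ty": 0, "tz": -0.0563, "wx": 0, "wy": 0, "wz": 0, "fingers": 46}, {"tx": 0, "ty": 0, "tz": -0.1125, "wx": 0, "wy": 0, "wz": 0, "fingers": 46}, {"tx": 0, "ty": 0, "tz": -0.1625, "wx": 0, "wy": 0, "wz": 0, "fingers": 46}, {"tx": 0, "ty": 0, "tz": -0.2, "wx": 0, "wy": 0, "wz": 0, "fingers": 46}, {"tx": 0, "ty": 0, "tz": -0.2, "wx": 0, "wy": 0, "wz": 0, "fingers": 46}]}}

```text
time: 14.85
eef_pos: [0.5546, -0.0523, 0.4316]
tcp_rot: [-0.0, 1.0, -0.03, 0.007]
force: [-0.2, -0.2, -0.6]
gripper_width: 0.0462
grip_force: 0.0
```

```bash
python3 e.py 0 e4
```

```text
14.85 [-0.2 -0.2 -0.6] [ 0.01  0.01 -0.04] meas-model [  3.1   0.4 166.1] [ 0.0011  0.014  -0.0004]
0 [90. 68.]
68 [249. 176.]
100 [326. 228.]
132 [405. 282.]
164 [486. 337.]
196 [568. 393.]
251 [714. 492.]
peg [403. 261.] bar end low edge [758. 528.]
```

View pics/e4.png

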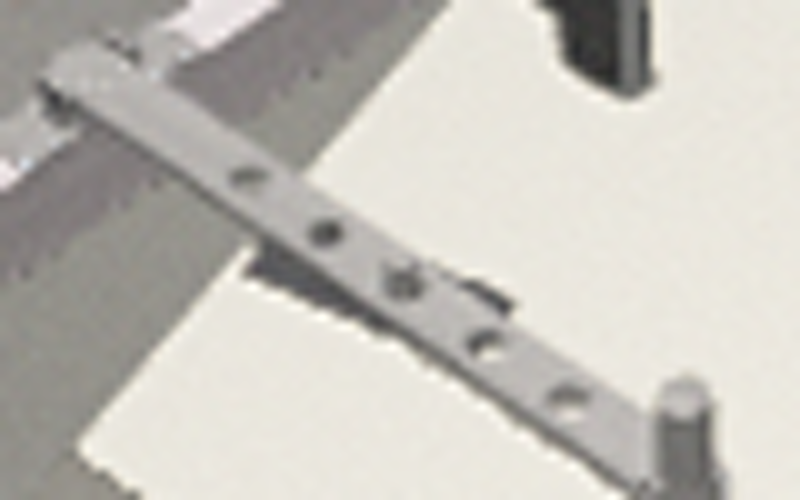

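The five holes match the flat prediction within about 0.6 px. The peg stands in the third hole at (403,284), the door is held ajar and the gripper is clear. I'm handing it in.

```bash
python3 -c "
from plant import *
print(finish_job())"
```

```text
the job is handed in; nothing more can be done
None
```

I set the door ajar with the stay's middle hole down flat over the peg and let go after about 15 s; the job is handed in, but no verdict was returned. The arm never went near the jar, spool or can, and the wrist force readings stayed around 5 N or less.

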